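# Snap ring onto a trolley wheel's stub axle

## Task

Pick the red-handled ring pliers, with the brass snap ring already on their tips, out of the green seed tray. Squeeze the handles to spread the ring, slide it level down over the wheel's upright stub axle to the groove just above the hub washer, and finish holding it there, spread clear of the axle, with the pliers still squeezed in the gripper. Go gently: do not force or lean on the axle or wheel, and leave the wrench, trowel and yellow hub cap where they are.

Things in the scene. Friction and masses are not known exactly. Their poses are not given: they have to be found in the camera images.
- pliers: Reverse-action ring pliers lying flat in the tray, 235 mm long with the ring, about 0.16 kg, symmetric about their x axis. Origin: underside of the steel pivot rivet; x points to the jaws and ring, z up. Steel jaws (z 8 to 20 mm) reach x = 72 mm. Squeezing the handles moves the jaws apart and spreads the ring; let go and it closes. The ring cannot come off the jaw pins.
- handles (a point): Grip point midway between the two red handles: 70 mm behind the pivot, 12 mm above the underside; axes as the pliers. Handles 24 mm tall (from the underside), 8 mm thick, x = -118 to -46 mm. Relaxed they splay: 52 mm over the outsides at the grip point, 72 at the tail, 43 in front; fully squeezed their outsides are parallel, 24 mm apart.
- ring_centre (a point): Centre of the spread ring's opening, at mid-thickness: on the pliers' x axis, 90 mm ahead of the pivot (160 mm ahead of the grip point), 3.5 mm above the pliers' underside; axes as the pliers. Brass ring, flat below the jaws, 4 mm thick, 48 mm across, two inner teeth: relaxed it passes only a 27 mm shaft, fully spread about 38 mm.
- jaw_l (a joint): Turn of the left jaw and handle about the pivot, rad: 0 relaxed, 0.205 fully squeezed (hard stop); the right one mirrors it. A return spring needs about 10 N a side at the grip point when fully squeezed. The ring clears the 32 mm axle above about 0.12.
- tray: Green open seed tray, fixed, 340 (x) by 400 (y) by 35 mm high, walls and floor 5 mm. Origin: centre of its underside, on the bench.
- wheel: Trolley wheel lying flat on the bench, fixed. Yellow rim, black tyre 160 mm across, 45 mm high, spokes to 48 mm; black hub 60 mm across up to 75 mm, steel washer 54 mm across up to 79 mm; upright steel stub axle, 32 mm diameter, up to 122 mm. Origin: centre of its underside; z along the axle.
- groove (a point): Centre of the groove in the axle: 27 mm in diameter, 8 mm wide, from the washer's top (79 mm) to 87 mm above the bench; this point is on the axle's axis at 83 mm.
- axle_end (a point): Centre of the top end of the stub axle, 122 mm above the bench, edge chamfered 2.5 mm.
- wrench: Steel wrench lying in the tray beside the pliers, 180 mm long along its x axis. Bystander. Origin: underside.
- trowel: Hand trowel, wooden handle, lying in the tray on the other side of the pliers, 250 mm long along its x axis, 60 mm wide. Bystander. Origin: underside, near where handle and blade meet.
- cap: Round yellow hub cap, 46 mm across, 18 mm high, lying dome up on the bench on the robot's side of the wheel, 115 to 150 mm from the axle. Bystander. Origin: centre of its underside.
Not all that is in view belongs to the job. Leave any orange look-alike of the pliers alone.

How it is judged:
By the outcome, as a careful person would: the job done as asked, in the order asked, and still so for the second after the job is handed in, while the arm keeps its last pose, push and grip.
It also fails if it takes over 42 s, if anything falls off the work surface, if the arm or the gripper's body presses on something with over 40 N, if the wrist force passes 120 N, or if a joint passes its speed limit or range.

## Robot

A 6-joint arm with a two-finger parallel gripper is mounted at the origin on the work surface. World frame = base frame: x ahead of the robot, y to its left, z up, the work surface at z = 0. Lengths are in m, angles in rad, forces in N, time in s.
With the tool pointing down it reaches from about 0.35 to 1 m from the base axis. Payload 7.1 kg.
Tool frame: the origin (TCP) lies between the finger pads; the fingertips stand 11 mm ahead of it and the grasp point (between the pads) lies 8 mm behind it; z points along the fingers, y is the line along which they close (so a half turn about z gives the same grasp; the last joint's range is limited). The gripper opens to 85 mm and grips with 20 to 120 N. Pads are 22 mm wide; open, the fingers measure 114 mm over their backs; the gripper's body (76 mm by 85 mm) begins 54 mm behind the grasp point. The pads swing forward as they close: fully open they stand 13 mm farther back than shut.
Start: joints at [1.103, 0.423, 1.63, -0, 1.089, -0.019], TCP at [0.271, 0.563, 0.242] pointing down, gripper open.
Joint ranges: [-3, 3], [-0.9, 2.11], [0.09, 2.58], [-1.31, 4.45], [0.11, 2.69], [-2.54, 2.54]. Speed limits (rad/s): [2.39, 2.39, 3.01, 3.14, 3.14, 3.14].

## Interface

Orientations are given as a unit quaternion [w, x, y, z].
In Python, from plant import env gives the robot as it stands. The module is installed in compiled form; this text tells all that it offers.
- The arm moves only by the tool step_arm, never from a script. Its argument "commands" is one flat list of numbers, 7 for each row, row after row: the finger opening in mm, from 0 to 85.4, then the shift along the tool's x, y, z in mm, then the turn, a rotation vector about the tool's x, y, z in degrees. A call has 1 to 12 rows; each row is the pose to reach, as a shift and turn from the pose commanded when the call began, along the tool's axes at that moment; what a row does not reach only later rows make up. A row lasts 1/12 s, in which the tool goes at most 41.7 mm and 7.16 degrees, less where a joint would pass 70% of its speed; a pose out of reach is approached as far as the arm can. A call with a gripper value outside its range is refused whole. The fingers move at their own pace and stop on an object; "force" is the grip in N (left out, the last holds). Time passes only in rows, so rows that repeat a pose let the fingers close. It gives the time, the measured TCP pose, the force, the opening and the grip force at its end, in the units of the state.
- env.state(): the state, without advancing time (a new reading comes with each control period).
- env.grab_frame(name): name is "side" or "top" or "wrist"; returns the picture (420x560x3 uint8, blue, green, red); there is no depth.
- env.camera_params(name): a dict with "camera_matrix" (3x3 intrinsics, pixels), "D" ([k1, k2, p1, p2, k3] as OpenCV has them; the pictures are not rectified), "world_to_cam" (4x4, takes a point from world to camera coordinates); the wrist camera has in their place "tool_from_camera" (4x4, takes a point from camera to tool coordinates, whose origin is the TCP and whose axes are the flange's). Camera axes: x right, y up, looking along -z (the intrinsics and any distortion apply to the point x, -y, -z); pixel columns grow to the right and rows downward; lengths in m; the calibration is good to about 2 mm. A picture is of the moment at which its call begins: read the wrist's pose just before it. camera_params takes no time and is no camera call.
- env.close_job(): hands the job in; it is judged then, once.
Trained networks look in the newest picture that a camera, given by its name, has taken for a name from the list of things; names that differ only in an ending like _2 or _b are one class to them, and where a whole thing is asked for, a point or a joint stands for the part that bears it (a point fixed in the world has none). Each returns a list of dicts, best first, with "p" (0 to 1); they miss things now and then, are a little off and sometimes report something else, mostly with a low value. They report only what shows in the picture. A call takes as long as a camera call. They do not tell look-alikes from the thing itself.
- env.recognise(target, camera): "at" ([x, y, z] in m, in world coordinates, good to about 4 mm: the middle of the surface that is visible of it).
The state is a dict: "time_s": time; "q": joint angles; "joint_vel": joint speeds; "joint_torque": joint torques, N m; "tool_pos": TCP position; "tcp_rot": TCP orientation; "contact_force": force on the tool from outside, world axes, zero at the start; "torque": the same for the moment, N m; "opening": finger opening in m; "grasp_force": force on a finger pad.
Only numpy, scipy, OpenCV 4.12 (cv2) and the standard library are available. Lean on these libraries where they do the work, as an engineer would, in place of code of your own. Each camera call takes 0.05 s, during which the arm holds its last target. There are 200 camera calls.

## Working session

There is one attempt and no reset: what is moved stays moved. The work goes in short steps, Python scripts to look and compute and a tool call to move; the robot and the scene stay as the last step left them, time stands still between calls to the robot, and variables do not carry over. Pictures are saved under pics/ and viewed, at most 10 in all, crops included, and the job is handed in when it is done.

Besides the shell and the picture viewer there is one more tool, called after ">>>" as name(argument=value, ...) on one line, values as JSON. step_arm: Moves the arm, as the interface text tells. Its arguments: {"type":"object","properties":{"commands":{"type":"array","items":{"type":"number"}},"force":{"type":"number"}},"required":["commands"]}

```bash
mkdir -p pics; python3 - <<'E'
from plant import env
import cv2,numpy as np
s=env.state();print(s)
ims=[env.grab_frame(n) for n in("side","top","wrist")]
for n,i in zip("side top wrist".split(),ims):cv2.imwrite(f"pics/{n}0.png",i)
for c in("top","side"):
  for t in("pliers","handles","ring_centre","wheel","axle_end","cap","wrench","trowel","tray"):
    r=env.recognise(t,c);print(c,t,[(np.round(d["at"],3).tolist(),round(d["p"],2)) for d in r][:4])
for n in("side","top","wrist"):print(env.camera_params(n))
E
```

```text
{'time_s': 0.0, 'q': array([ 1.10299888e+00,  4.23843649e-01,  1.63069179e+00, -4.26985467e-05,
        1.08860408e+00, -1.89939264e-02]), 'joint_vel': array([-0.00093172, -0.00036406,  0.00134984,  0.00064318,  0.00153121,
        0.00012338]), 'joint_torque': array([ 1.19682511e-03, -5.57372332e+01, -2.81746423e+01,  1.75884825e-04,
        7.11039116e-03,  2.71885801e-05]), 'tool_pos': array([0.27092326, 0.56263739, 0.24154322]), 'tcp_rot': array([-1.68047684e-04,  2.22513431e-01,  9.74929318e-01, -7.55195784e-04]), 'contact_force': array([0.40643367, 0.40083137, 0.26583862]), 'torque': array([ 0.03188693, -0.03518176, -0.03477514]), 'grasp_force': 0.0, 'opening': 0.08531418245385532}
top pliers [([0.61, -0.282, 0.027], 0.82), ([0.173, -0.297, 0.019], 0.75)]
top handles [([0.176, -0.299, 0.019], 0.83), ([0.603, -0.277, 0.025], 0.59)]
top ring_centre [([0.61, -0.282, 0.026], 0.8), ([0.175, -0.301, 0.022], 0.75)]
top wheel [([0.558, 0.227, 0.044], 0.66)]
top axle_end [([0.557, 0.232, 0.039], 0.94), ([0.634, -0.126, 0.01], 0.49)]
top cap [([0.454, 0.288, 0.014], 0.54)]
top wrench [([
[... 1579 characters left out ...]
,  0.99227571, -1.13532575],
       [ 0.        ,  0.        ,  0.        ,  1.        ]])}
{'camera_matrix': array([[368.09332599,   0.        , 275.26487617],
       [  0.        , 368.09332599, 212.83002348],
       [  0.        ,   0.        ,   1.        ]]), 'D': array([0.00039167, 0.        , 0.        , 0.        , 0.        ]), 'tool_from_camera': array([[ 6.31788442e-04,  9.56489832e-01,  2.91764978e-01,
         7.39223836e-02],
       [ 9.99999767e-01, -5.29336205e-04, -4.30084509e-04,
         7.70035377e-04],
       [-2.56929694e-04,  2.91765182e-01, -9.56489944e-01,
        -1.30358837e-01],
       [ 0.00000000e+00,  0.00000000e+00,  0.00000000e+00,
         1.00000000e+00]])}
```

```bash
python3 -c "
import cv2
for n in('top','side'):
  i=cv2.imread(f'pics/{n}0.png');cv2.imwrite(f'pics/{n}0b.png',cv2.resize(i,(784,588),interpolation=2))"
```

```text
(no output)
```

View pics/top0b.png

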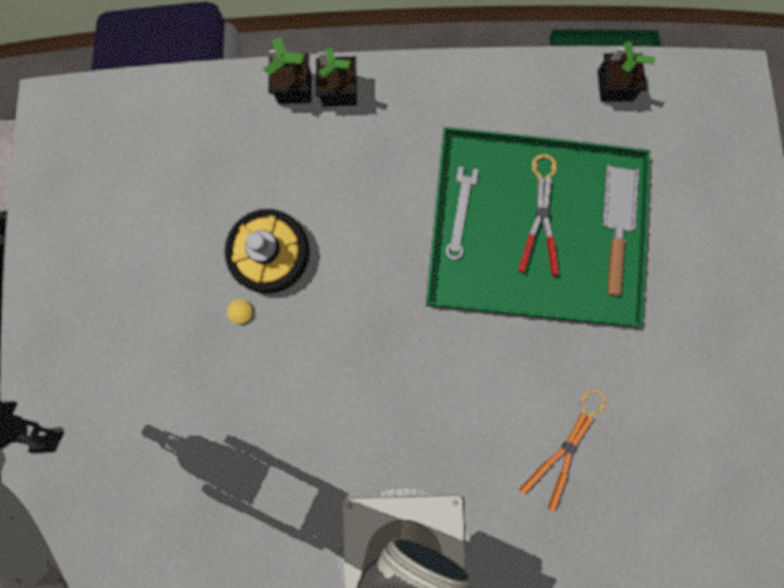

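View pics/side0b.png

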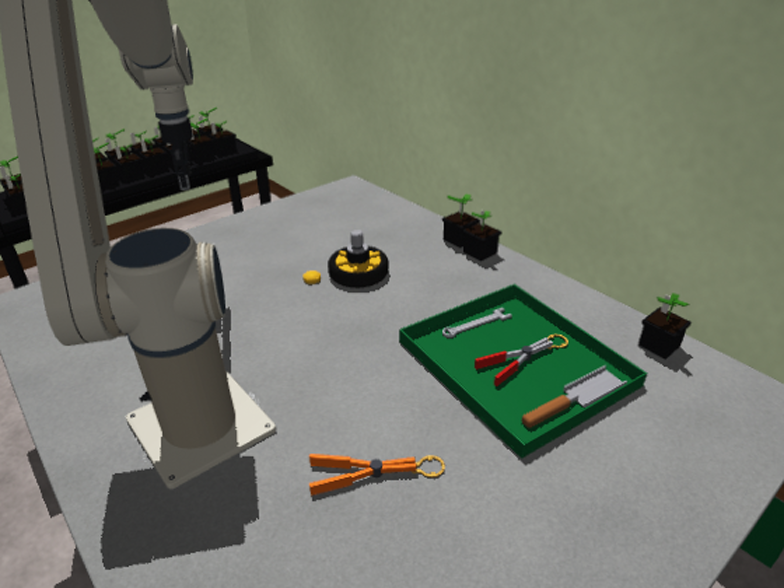

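The top view (784 px wide) shows the red pliers in the tray with the ring at (543,166), pivot (543,213) and tails (523,270) and (556,273). The wrench is at (461,212), the trowel at (617,230), the axle end at (258,243) and the cap at (240,312). The orange decoy lies on the bench at (568,448). In the side view the axle end is at (357,235) and the pliers ring at (558,341).

```bash
cat > h.py <<'E'
from plant import env
import cv2,numpy as np
from scipy.spatial.transform import Rotation as R
F=np.diag([1,-1,-1.])
def cam(n,s=None):
    p=env.camera_params(n);K,D=p["camera_matrix"],p["D"]
    if n=="wrist":
        s=s or env.state();q=s["tcp_rot"];T=np.eye(4);T[:3,:3]=R.from_quat(q,scalar_first=True).as_matrix();T[:3,3]=s["tool_pos"]
        W=np.linalg.inv(T@p["tool_from_camera"])
    else: W=p["world_to_cam"]
    return K,D,W
def ray(c,uv):
    K,D,W=c;x=cv2.undistortPoints(np.float64(uv).reshape(-1,1,2),K,D).reshape(-1,2)
    d=np.c_[x,np.ones(len(x))]@F@W[:3,:3]   # F then W^T
    return -W[:3,:3].T@W[:3,3],d/np.linalg.norm(d,axis=1)[:,None]
def onz(c,uv,z):
    o,d=ray(c,uv);return o+d*((z-o[2])/d[:,2])[:,None]
def proj(c,P):
    K,D,W=c;X=(np.float64(P).reshape(-1,3)@W[:3,:3].T+W[:3,3])@F
    return cv2.projectPoints(X,np.zeros(3),np.zeros(3),K,D)[0].reshape(-1,2)
def tri(obs):
    A=np.zeros((3,3));b=np.zeros(3)
    for c,uv in obs:
        o,d=ray(c,[uv]);M=np.eye(3)-np.outer(d[0],d[0]);A+=M;b+=M@o
    return np.linalg.solve(A,b)
def blobs(im,lo,hi,amin=30):
    m=cv2.inRange(cv2.cvtColor(im,cv2.COLOR_BGR2HSV),lo,hi)
    n,l,st,ce=cv2.connectedComponentsWithStats(m)
    return [(st[i,4],ce[i].round(1),l==i) for i in range(1,n) if st[i,4]>=amin]
E
python3 - <<'E'
from h import *
t=cv2.imread("pics/top0.png");s=cv2.imread("pics/side0.png");ct,cs=cam("top"),cam("side")
print("axle tri",tri([(ct,np.array([258,242])/1.4),(cs,np.array([357,234])/1.4)]))
print("axle top z122",onz(ct,np.array([[258,242]])/1.4,.122), onz(cs,np.array([[357,234]])/1.4,.122))
for n,im in(("top",t),("side",s)):
  c=ct if n=="top" else cs
  for h,lo,hi in(("red",(0,170,60),(5,255,255)),("red2",(174,150,60),(180,255,255)),("brass",(16,90,90),(32,255,255))):
    for a,ce,m in blobs(im,lo,hi,15):print(n,h,a,ce,onz(c,[ce],.029 if 'red' in h else .0085)[0].round(4))
print("pivot tri",tri([(ct,np.array([543,213])/1.4),(cs,np.array([529,351])/1.4)]))
print("ring tri",tri([(ct,np.array([543,166])/1.4),(cs,np.array([558,341])/1.4)]))
E
```

```text
axle tri [0.56342173 0.23162905 0.11788779]
axle top z122 [[0.56291645 0.23042673 0.122     ]] [[0.55845607 0.2255349  0.122     ]]
top red 91 [375.5 181. ] [ 0.5439 -0.2429  0.029 ]
top red 100 [394.4 182.8] [ 0.5377 -0.2919  0.029 ]
top brass 132 [388.3 117.5] [ 0.7196 -0.2926  0.0085]
top brass 1287 [189.6 178.5] [0.5708 0.2426 0.0085]
top brass 256 [171.1 222.3] [0.4558 0.2926 0.0085]
top brass 50 [420.6 284.3] [ 0.2748 -0.3505  0.0085]
top brass 30 [425.9 293.3] [ 0.2511 -0.3634  0.0085]
side red 156 [350.  256.7] [ 0.5337 -0.2528  0.029 ]
side red 129 [361.2 266. ] [ 0.5272 -0.3009  0.029 ]
side brass 279 [255.2 187.2] [0.5873 0.2702 0.0085]
side brass 102 [222.3 197.4] [0.4522 0.2918 0.0085]
side brass 43 [399.1 242.9] [ 0.7181 -0.2946  0.0085]
side brass 20 [383.5 291.2] [ 0.5137 -0.3942  0.0085]
side brass 126 [307.1 332.7] [ 0.2621 -0.3609  0.0085]
pivot tri [ 0.62234771 -0.283029    0.02143847]
ring tri [ 0.71839334 -0.29255829  0.004286  ]
```

>>> step_arm(commands=[85,-389,-176,-60,0,0,-18,85,-389,-176,-60,0,0,-18,85,-389,-176,-60,0,0,-18,85,-389,-176,-60,0,0,-18,85,-389,-176,-60,0,0,-18,85,-389,-176,-60,0,0,-18,85,-389,-176,-60,0,0,-18,85,-389,-176,-60,0,0,-18,85,-389,-176,-60,0,0,-18,85,-389,-176,-60,0,0,-18,85,-389,-176,-60,0,0,-18,85,-389,-176,-60,0,0,-18], force=40)

```text
time_s: 2.05
tool_pos: [0.5479, 0.2328, 0.3031]
tcp_rot: [0.001, 0.069, 0.998, 0.0]
contact_force: [-0.2, 0.1, -0.4]
opening: 0.085
grasp_force: 0.0
```

```bash
python3 - <<'E'
from h import *
s=env.state();print(s["tool_pos"],s["q"]);i=env.grab_frame("wrist");cv2.imwrite("pics/w1.png",i)
c=cam("wrist",s);print(proj(c,[[.5629,.2304,.122],[.5629,.2304,.079]]))
E
```

```text
[0.54793965 0.23275105 0.30310707] [ 3.82118453e-01  3.15527937e-01  1.64183793e+00 -9.51096135e-04
  1.18226011e+00 -1.04932357e+00]
[[274.124488   205.67559629]
 [274.24361394 193.73361254]]
```

View pics/w1.png

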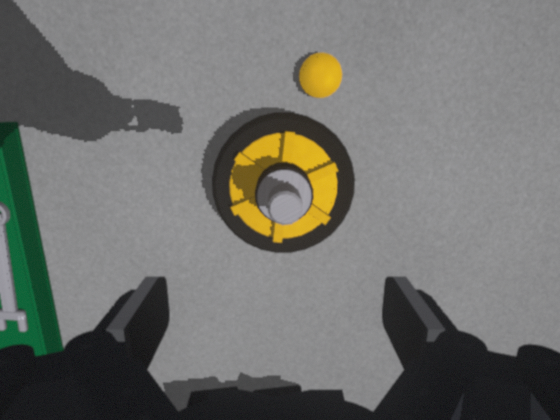

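The wrist view shows the wheel hub at about (284,185), the axle end at (286,206), the cap at (321,75) and the tray at the left edge. I'll measure the axle from a zoomed crop.

```bash
python3 - <<'E'
from h import *
i=cv2.imread("pics/w1.png");s=env.state();c=cam("wrist",s)
cr=cv2.resize(i[160:240,235:335],None,fx=7,fy=7,interpolation=cv2.INTER_CUBIC)
th=np.linspace(0,2*np.pi,60)
def circ(p,r,z,col):
    uv=proj(c,np.c_[p[0]+r*np.cos(th),p[1]+r*np.sin(th),z+0*th]);uv=((uv-[235,160]+.5)*7)
    cv2.polylines(cr,[uv.astype(int).reshape(-1,1,2)],True,col,1)
p=onz(c,[[285.5,206]],.122)[0];print(p, onz(c,[[284.3,194]],.079),onz(c,[[284,182]],.045))
circ(p,.016,.1195,(0,0,255));circ(p,.0135,.122,(0,255,0));circ(p,.027,.079,(255,0,0));circ(p,.03,.075,(255,0,255))
cv2.imwrite("pics/w1c.png",cr)
E
```

```text
[0.5625743  0.24188025 0.122     ] [[0.56249617 0.24186292 0.079     ]] [[0.55784891 0.24296508 0.045     ]]
```

View pics/w1c.png

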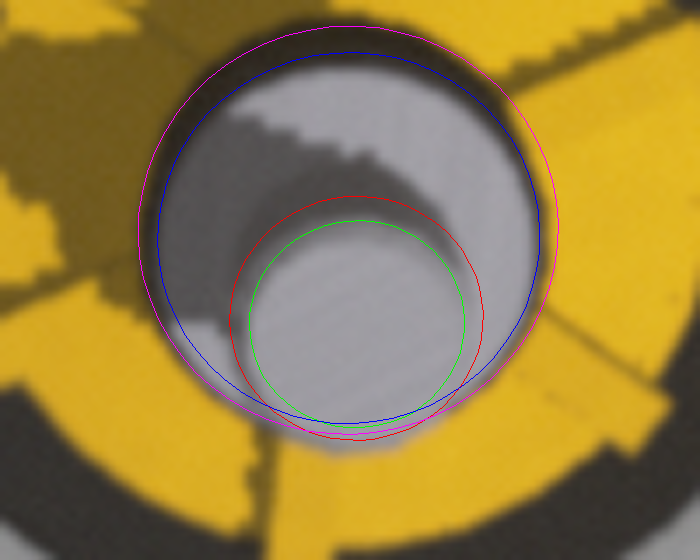

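```bash
python3 - <<'E'
from h import *
s=env.state();cw=cam("wrist",s);ct,cs=cam("top"),cam("side")
# pose guess -> overlay in top & side of wheel at two hypotheses
i=cv2.imread("pics/w1.png")
for a,ce,m in blobs(i,(16,90,90),(32,255,255),300):print("wrist",a,ce,onz(cw,[ce],.009)[0])
for n,c in(("top",ct),("side",cs)):
  im=cv2.imread(f"pics/{n}0.png")
  for a,ce,m in blobs(im,(16,90,90),(32,255,255),90):print(n,a,ce,onz(c,[ce],.009)[0])
th=np.linspace(0,2*np.pi,80);out=[]
for c,im,o in((ct,cv2.imread("pics/top0.png"),(150,140)),(cs,cv2.imread("pics/side0.png"),(215,150))):
  cr=cv2.resize(im[o[1]:o[1]+75,o[0]:o[0]+75],None,fx=5,fy=5,interpolation=2)
  for p,col in(((.5639,.2416),(255,0,0)),((.561,.2295),(255,0,255))):
    for r,z in((.08,.03),(.016,.122),(.027,.079)):
      uv=(proj(c,np.c_[p[0]+r*np.cos(th),p[1]+r*np.sin(th),z+0*th])-o+.5)*5
      cv2.polylines(cr,[uv.astype(int).reshape(-1,1,2)],True,col,1)
  out.append(cr)
cv2.imwrite("pics/cmp.png",np.hstack(out))
E
```

```text
wrist 1579 [320.   74.8] [0.45393779 0.29666309 0.009     ]
wrist 6597 [283.1 182.4] [0.56601615 0.24166582 0.009     ]
top 132 [388.3 117.5] [ 0.71943827 -0.29250672  0.009     ]
top 1287 [189.6 178.5] [0.57073263 0.24249584 0.009     ]
top 256 [171.1 222.3] [0.45575424 0.29248292 0.009     ]
side 279 [255.2 187.2] [0.58679722 0.26947069 0.009     ]
side 102 [222.3 197.4] [0.45179869 0.29109247 0.009     ]
side 126 [307.1 332.7] [ 0.26182192 -0.36122286  0.009     ]
```

View pics/cmp.png

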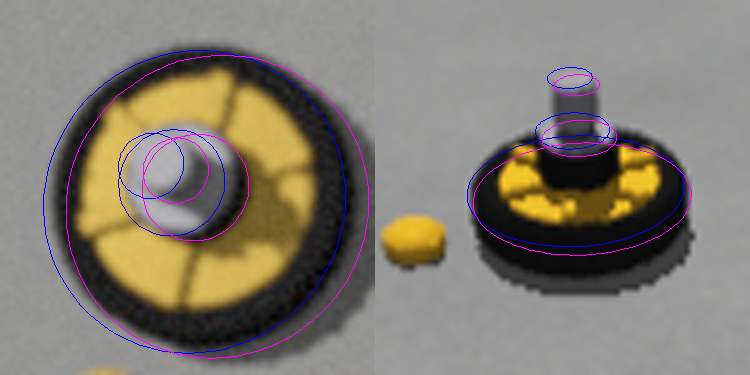

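In the top crop the axle end centres near (156,167). In the side crop it is near (576,82). Combined with the wrist view, the axle is at about (0.563, 0.239). Next I'm moving to the pliers.

>>> step_arm(commands=[85,-83,-496,100,0,0,0,85,-83,-496,100,0,0,0,85,-83,-496,100,0,0,0,85,-83,-496,100,0,0,0,85,-83,-496,100,0,0,0,85,-83,-496,100,0,0,0,85,-83,-496,100,0,0,0,85,-83,-496,100,0,0,0,85,-83,-496,100,0,0,0,85,-83,-496,100,0,0,0,85,-83,-496,100,0,0,0,85,-83,-496,100,0,0,0])

```text
time_s: 3.1
tool_pos: [0.5605, -0.2546, 0.2042]
tcp_rot: [-0.0, 0.067, 0.998, 0.0]
contact_force: [0.6, 0.6, -0.5]
opening: 0.0851
grasp_force: 0.0
```

```bash
python3 - <<'E'
from h import *
import time
s=env.state();print(s["tool_pos"],s["tcp_rot"],s["q"],s["joint_vel"].round(3));i=env.grab_frame("wrist");cv2.imwrite("pics/w2.png",i)
E
```

```text
[ 0.56046827 -0.25460571  0.20424957] [-1.61000445e-04  6.65257456e-02  9.97784646e-01  3.16775141e-04] [-4.45955248e-01  4.53802026e-01  1.67976480e+00  5.54626308e-04
  1.00855963e+00 -1.88389752e+00] [-0.72   0.407 -0.412  0.001 -0.006 -0.718]
```

View pics/w2.png

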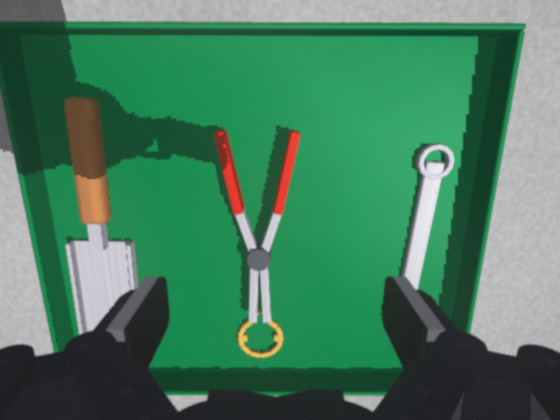

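The wrist view shows the whole pliers: pivot (259,260), ring (261,338), handles about (230,172) and (289,172). The arm was still moving, so I'll measure again at rest.

```bash
python3 - <<'E'
from h import *
s=env.state();i=env.grab_frame("wrist");s=env.state();i=env.grab_frame("wrist");cv2.imwrite("pics/w3.png",i);c=cam("wrist",s)
print(s["tool_pos"],s["joint_vel"].round(3))
ct=cam("top");cs=cam("side");obs={}
def red(im):
    h=cv2.cvtColor(im,cv2.COLOR_BGR2HSV);m=((h[...,0]<6)|(h[...,0]>172))&(h[...,1]>150)&(h[...,2]>50)
    n,l,st,ce=cv2.connectedComponentsWithStats(m.astype(np.uint8));return [(st[k,4],ce[k]) for k in range(1,n) if st[k,4]>50]
for a,ce in red(i):print("red",a,ce,onz(c,[ce],.029)[0])
m=[b for b in blobs(i,(18,120,90),(32,255,255),20)]
for a,ce,k in m:print("brass",a,ce)
k=np.any([b[2] for b in m if b[1][1]>300],axis=0);v,u=np.nonzero(k)
(el)=cv2.minEnclosingCircle(np.c_[u,v].astype(np.float32));print("ring",el,onz(c,[el[0]],.0085)[0])
# heights: triangulate against start-view of top camera
t=cv2.imread("pics/top0.png")
rt=sorted(red(t),key=lambda x:x[1][0]);rw=sorted(red(i),key=lambda x:x[1][0])
print("tops",[r[1] for r in rt]); 
for a,b in((rt[0],rw[-1]),(rt[-1],rw[0])):print("handle tri",tri([(ct,a[1]),(c,b[1])]))
v,u=np.nonzero(np.any([b[2] for b in blobs(t,(16,90,90),(32,255,255),60) if b[1][1]<130],axis=0));e2=cv2.minEnclosingCircle(np.c_[u,v].astype(np.float32))
print("ring tri",tri([(ct,e2[0]),(c,el[0])]))
E
```

```text
[ 0.56012856 -0.25786179  0.20325785] [ 0.071 -0.036  0.041  0.038  0.022  0.06 ]
red 936 [232.77136752 172.46474359] [ 0.5392254  -0.29027442  0.029     ]
red 787 [290.14358323 172.10800508] [ 0.54550083 -0.24265265  0.029     ]
brass 584 [264.3 341.4]
ring ((264.0, 338.0), 23.000099182128906) [ 0.71711849 -0.29067682  0.0085    ]
tops [array([375.58947368, 180.96842105]), array([394.37614679, 182.47706422])]
handle tri [ 0.54413542 -0.24264677  0.03215012]
handle tri [ 0.53596756 -0.28785341  0.04602081]
ring tri [ 0.71700498 -0.2915426   0.00929328]
```

>>> step_arm(commands=[85,0,-11,40,0,0,0,85,0,-11,80,0,0,0,85,0,-11,115,0,0,0,85,0,-11,140,0,0,0,85,0,-11,155,0,0,0,85,0,-11,165,0,0,0,85,0,-11,172,0,0,0,85,0,-11,178,0,0,0,85,0,-11,181,0,0,0,85,0,-11,183,0,0,0,85,0,-11,183,0,0,0,85,0,-11,183,0,0,0])

```text
time_s: 4.25
tool_pos: [0.5595, -0.2655, 0.0225]
tcp_rot: [0.001, 0.067, 0.998, -0.0]
contact_force: [-0.3, 1.0, -0.8]
opening: 0.0846
grasp_force: 0.0
```

>>> step_arm(commands=[70,0,-3,2,0,0,0,60,0,-3,2,0,0,0,55,0,-3,2,0,0,0,50,0,-3,2,0,0,0,45,0,-3,2,0,0,0,40,0,-3,2,0,0,0,35,0,-3,2,0,0,0,30,0,-3,2,0,0,0,25,0,-3,2,0,0,0,18,0,-3,2,0,0,0,18,0,-3,2,0,0,0,18,0,-3,2,0,0,0], force=60)

```text
time_s: 5.25
tool_pos: [0.5595, -0.2695, 0.0218]
tcp_rot: [0.001, 0.067, 0.998, -0.001]
contact_force: [-4.9, -1.8, 14.7]
opening: 0.0201
grasp_force: 59.0
```

```bash
python3 - <<'E'
from h import *
s=env.state();w=env.grab_frame("wrist");sd=env.grab_frame("side");s2=env.state();print(s2["contact_force"],s2["torque"],s2["opening"],s2["grasp_force"],s2["tool_pos"])
a=cv2.resize(w[100:420,100:440],None,fx=1.2,fy=1.2);b=cv2.resize(sd[210:330,300:430],None,fx=3,fy=3.2,interpolation=2)
cv2.imwrite("pics/g1.png",np.hstack([a,b]))
E
```

```text
[-3.74127174 -2.22802967 14.30305057] [-0.3522771   0.59491841  0.08227841] 0.020864334747353747 59.02075231075287 [ 0.5594653  -0.2694682   0.02186598]
```

View pics/g1.png

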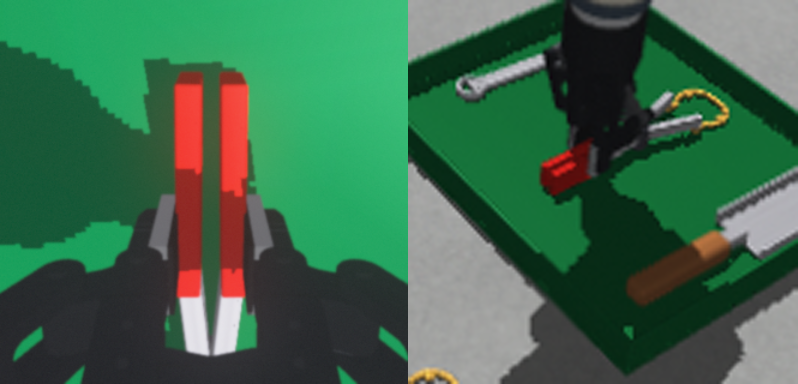

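The wrist crop shows both red handles parallel between the pads. The side crop shows the jaws and ring spread open. The grasp is good, so I'm lifting.

>>> step_arm(commands=[18,0,0,-5,0,0,0,18,0,0,-12,0,0,0,18,0,0,-25,0,0,0,18,0,0,-45,0,0,0,18,0,0,-70,0,0,0,18,0,0,-95,0,0,0,18,0,0,-120,0,0,0,18,0,0,-145,0,0,0,18,0,0,-165,0,0,0,18,0,0,-180,0,0,0,18,0,0,-180,0,0,0,18,0,0,-180,0,0,0], force=60)

```text
time_s: 6.35
tool_pos: [0.5589, -0.2683, 0.2009]
tcp_rot: [0.001, 0.067, 0.998, -0.0]
contact_force: [-0.8, -0.1, -2.3]
opening: 0.0203
grasp_force: 59.1
```

```bash
python3 - <<'E'
from h import *
s=env.state();print({k:np.round(s[k],4) for k in("q","tool_pos","tcp_rot","contact_force","torque","opening","grasp_force")})
ct,cs=cam("top"),cam("side")
t=env.grab_frame("top");sd=env.grab_frame("side");cv2.imwrite("pics/t4.png",t);cv2.imwrite("pics/s4.png",sd)
for n,im,c in(("top",t,ct),("side",sd,cs)):
  for a,ce,m in blobs(im,(16,90,90),(32,255,255),15):
    v,u=np.nonzero(m);print(n,a,ce,onz(c,[ce],.19)[0].round(4),cv2.fitEllipse(np.c_[u,v].astype(np.float32))[0])
E
```

```text
{'q': array([-0.4668,  0.463 ,  1.6735,  0.    ,  1.0032, -1.903 ]), 'tool_pos': array([ 0.5589, -0.2683,  0.2009]), 'tcp_rot': array([ 9.000e-04,  6.720e-02,  9.977e-01, -4.000e-04]), 'contact_force': array([-0.752 , -0.1229, -2.2682]), 'torque': array([ 0.0076,  0.1042, -0.0199]), 'opening': np.float64(0.0203), 'grasp_force': np.float64(59.1142)}
top 70 [398.2  92.3] [ 0.7213 -0.278   0.19  ] (403.7615661621094, 96.107177734375)
top 1269 [189.4 178.5] [0.5354 0.2029 0.19  ] (188.49310302734375, 177.39869689941406)
top 252 [171.  222.3] [0.4381 0.2449 0.19  ] (170.97718811035156, 222.2630615234375)
side 284 [255.2 187.2] [0.4067 0.021  0.19  ] (255.28707885742188, 184.62498474121094)
side 83 [407.1 194.6] [ 0.7078 -0.2964  0.19  ] (404.8779602050781, 195.43136596679688)
side 103 [222.3 197.4] [0.3024 0.0377 0.19  ] (222.32656860351562, 197.4464874267578)
side 132 [306.9 332.8] [ 0.1552 -0.4663  0.19  ] (306.9283752441406, 332.7334289550781)
```

>>> step_arm(commands=[18,2,5,0,0,0,0,18,7,15,0,0,0,0,18,13,30,0,0,0,0,18,22,50,0,0,0,0,18,32,73,0,0,0,0,18,42,96,0,0,0,0,18,52,118,0,0,0,0,18,62,141,0,0,0,0,18,72,164,0,0,0,0,18,82,186,0,0,0,0,18,92,209,0,0,0,0,18,102,232,0,0,0,0])

```text
time_s: 7.45
tool_pos: [0.4869, -0.0225, 0.1994]
tcp_rot: [-0.001, 0.067, 0.998, 0.0]
contact_force: [-0.2, 0.1, -1.1]
opening: 0.0206
grasp_force: 59.1
```

>>> step_arm(commands=[18,10,22,0,0,0,0,18,20,45,0,0,0,0,18,30,68,0,0,0,0,18,40,91,0,0,0,0,18,51,115,0,0,0,0,18,62,140,0,0,0,0,18,73,165,0,0,0,0,18,84,190,0,0,0,0,18,95,215,0,0,0,0,18,106,240,0,0,0,0,18,114,258,0,0,0,0,18,119,268,0,0,0,0])

```text
time_s: 8.45
tool_pos: [0.4047, 0.259, 0.1995]
tcp_rot: [-0.0, 0.066, 0.998, 0.0]
contact_force: [-0.2, 0.1, -1.3]
opening: 0.0205
grasp_force: 59.1
```

>>> step_arm(commands=[18,1,2,8,0,0,0,18,1,3,14,0,0,0,18,1,3,20,0,0,0,18,1,3,25,0,0,0,18,1,3,25,0,0,0,18,1,3,25,0,0,0])

```text
time_s: 8.95
tool_pos: [0.4062, 0.259, 0.1742]
tcp_rot: [-0.001, 0.068, 0.998, -0.0]
contact_force: [0.4, 0.6, -2.2]
opening: 0.0202
grasp_force: 59.1
```

```bash
python3 - <<'E'
from h import *
s=env.state();print({k:np.round(s[k],4) for k in("q","tool_pos","tcp_rot","contact_force","torque","opening","grasp_force")})
ct,cs=cam("top"),cam("side")
t=env.grab_frame("top");sd=env.grab_frame("side");cv2.imwrite("pics/t5.png",t);cv2.imwrite("pics/s5.png",sd)
a=cv2.resize(t[140:220,140:240],None,fx=4,fy=4,interpolation=2);b=cv2.resize(sd[120:200,210:310],None,fx=4,fy=4,interpolation=2)
cv2.imwrite("pics/v5.png",np.hstack([a,b]))
Rm=R.from_quat(s["tcp_rot"],scalar_first=True).as_matrix();p=Rm@[-.159,0,.0133]+s["tool_pos"];print("ring pred",p,(proj(ct,p)-[140,140])*4,(proj(cs,p)-[210,120])*4+[400,0])
E
```

```text
{'q': array([ 5.4300e-01,  3.1620e-01,  1.9918e+00, -1.0000e-04,  8.3490e-01,
       -8.9170e-01]), 'tool_pos': array([0.4062, 0.259 , 0.1742]), 'tcp_rot': array([-5.000e-04,  6.790e-02,  9.977e-01, -4.000e-04]), 'contact_force': array([ 0.398 ,  0.5539, -2.2264]), 'torque': array([0.0358, 0.1479, 0.0349]), 'opening': np.float64(0.0202), 'grasp_force': np.float64(59.1466)}
ring pred [0.56371706 0.23748504 0.16078502] [[149.88233148 117.44832429]] [[574.60777502 142.73738399]]
```

View pics/v5.png

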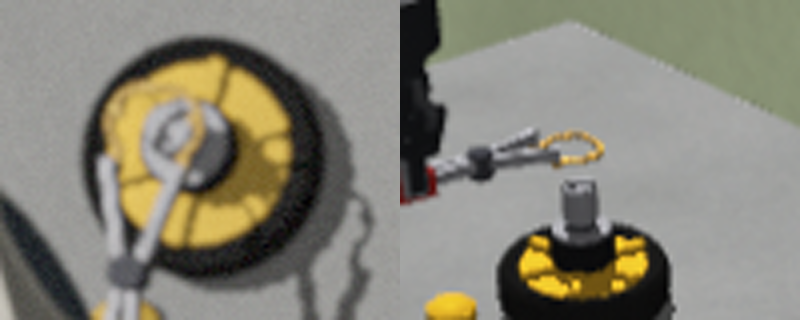

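The left crop (top camera) shows the ring spanning about x 105–203, y 85–170, with the pivot at (127,270) and the axle end near (170,131). In the right crop (side camera) the ring is centred near (575,148), above the axle end at (580,186), with the pivot at (481,163).

```bash
python3 - <<'E'
from h import *
ct,cs=cam("top"),cam("side")
t=cv2.imread("pics/t5.png");sd=cv2.imread("pics/s5.png")
f=lambda p,o,q=0:(np.array(p)-[q,0]+.5)/4-.5+np.array(o)
ring=tri([(ct,f((153,126),(140,140))),(cs,f((575,148),(210,120),400))]);piv=tri([(ct,f((127,270),(140,140))),(cs,f((481,161),(210,120),400))])
print("ring",ring,"pivot top",piv,np.linalg.norm((ring-piv)[:2]),np.degrees(np.arctan2(*(ring-piv)[1::-1])))
# axle: fit disc outline in both start views
u=(np.array([156,167])+.5)/5-.5+[150,140];v=(np.array([576-375,79])+.5)/5-.5+[215,150]
print("axle tri",tri([(ct,u),(cs,v)]),onz(ct,[u],.122),onz(cs,[v],.122))
th=np.linspace(0,2*np.pi,80);out=[]
# overlay of ring model (r 24 and 19) and axle (chamfer r 13.5) 
for c,im,o in((ct,t,(140,140)),(cs,sd,(210,120))):
  cr=cv2.resize(im[o[1]:o[1]+80,o[0]:o[0]+65],None,fx=6,fy=6,interpolation=2)
  for p,r,col in((ring,.024,(255,0,0)),(ring,.019,(255,0,0)),((.5635,.239,.122),.0135,(0,0,255)),((.5635,.239,.079),.027,(0,0,255))):
    uv=(proj(c,np.c_[p[0]+r*np.cos(th),p[1]+r*np.sin(th),p[2]+0*th])-o+.5)*6
    cv2.polylines(cr,[uv.astype(int).reshape(-1,1,2)],True,col,1)
  out.append(cr)
cv2.imwrite("pics/fit.png",np.hstack(out))
E
```

```text
ring [0.56070463 0.23665558 0.15834669] pivot top [0.4736035  0.2499362  0.17015091] 0.08810779163019912 -8.669319136815304
axle tri [0.56455401 0.23791144 0.12178494] [[0.56290499 0.23896171 0.122     ]] [[0.56597267 0.23655715 0.122     ]]
```

View pics/fit.png

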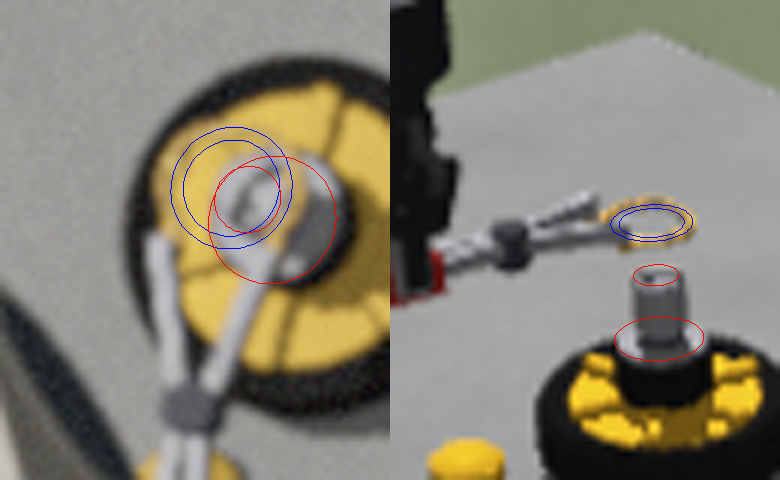

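The left (top) crop shows the spread ring circle centred near (230,188), with the washer near (282,221). In the right (side) crop the ring is centred at (648,222), with the axle end at (658,272). I'll refine both by numeric fits. The earlier tray pictures have the ring on clean green, so I'll use those for the ring.

```bash
cat > fit.py <<'E'
from h import *
from scipy.optimize import least_squares,minimize
th=np.linspace(0,2*np.pi,120,endpoint=False);U=np.c_[np.cos(th),np.sin(th)]
def ringfit(views,z0,c0,tilt=False):
    pts=[]
    for c,im,box in views:
        h=cv2.cvtColor(im,cv2.COLOR_BGR2HSV);m=cv2.inRange(h,(14,90,70),(34,255,255));x0,y0,x1,y1=box
        k=np.zeros_like(m);k[y0:y1,x0:x1]=m[y0:y1,x0:x1];v,u=np.nonzero(k);pts.append((c,np.c_[u,v]))
    def res(p):
        n=np.array([p[4],p[5],1]) if tilt else np.array([0,0,1.]);r=[]
        for c,uv in pts:
            o,d=ray(c,uv);X=o+d*(((p[:3]-o)@n)/(d@n))[:,None]
            r.append((np.linalg.norm(X-p[:3],axis=1)-p[3])/np.sqrt(len(uv)))
        return np.concatenate(r)
    r=least_squares(res,[*c0,z0,.025]+([0,0] if tilt else []),loss="soft_l1",f_scale=.0005,x_scale=.01)
    return r.x,np.sqrt(2*r.cost),[len(q[1]) for q in pts]
def circ(c,im,r,z,p0,inner=1,dr=.0012,rng=.008):
    g=cv2.GaussianBlur(cv2.cvtColor(im,cv2.COLOR_BGR2GRAY),(0,0),.6).astype(np.float32)
    best=[]
    def sc(p):
        f=lambda q:cv2.remap(g,*[a.astype(np.float32).reshape(1,-1) for a in proj(c,np.c_[p+q*U,z+0*th]).T],cv2.INTER_CUBIC)[0]
        return -np.mean(np.clip(inner*(f(r-dr)-f(r+dr)),0,40))
    gr=[(sc(np.array([x,y])+p0),x,y) for x in np.arange(-rng,rng+1e-6,.001) for y in np.arange(-rng,rng+1e-6,.001)]
    b=min(gr);r_=minimize(sc,p0+np.array(b[1:]),method="Nelder-Mead",options=dict(initial_simplex=[p0+np.array(b[1:])+q for q in([0,0],[.0007,0],[0,.0007])]));return r_.x.round(4),round(-r_.fun,2)
E
python3 - <<'E'
from fit import *
ct,cs=cam("top"),cam("side")
r,e,n=ringfit([(ct,cv2.imread("pics/t4.png"),(370,70,430,120)),(cs,cv2.imread("pics/s4.png"),(385,175,430,215))],.19,(.717,-.29));print(r,e,n)
r2,e,n=ringfit([(ct,cv2.imread("pics/t4.png"),(370,70,430,120)),(cs,cv2.imread("pics/s4.png"),(385,175,430,215))],.19,(.717,-.29),True);print(r2,e)
T=np.array([.5589,-.2683,.2009]);Rm=R.from_quat([9e-4,6.72e-2,.9977,-4e-4],scalar_first=True).as_matrix()
print("in tool",Rm.T@(r[:3]-T),Rm.T@(r2[:3]-T))
W=cv2.imread("pics/w1.png");s=dict(tool_pos=np.array([.54794,.23275,.30311]),tcp_rot=np.array([.001,.069,.998,0]))
V=[("top",ct,cv2.imread("pics/top0.png")),("side",cs,cv2.imread("pics/side0.png")),("wrist",cam("wrist",s),W)]
p0=np.array([.563,.238])
for n,c,im in V:
    print(n,"end",circ(c,im,.0135,.122,p0,dr=.0025),"washer",circ(c,im,.027,.079,p0,dr=.002),"tyre",circ(c,im,.08,.04,p0,-1,dr=.003))
E
```

```text
[ 0.71062674 -0.29066475  0.18437072  0.02632359] 0.004095340252505078 [70, 85]
[ 0.71161886 -0.28994457  0.18333383  0.02522024 -0.07688164 -0.02742587] 0.003965658695763856
in tool [-0.1533246  -0.00180468  0.01681415] [-0.15420925 -0.00095725  0.0178521 ]
top end (array([0.5653, 0.236 ]), np.float64(19.27)) washer (array([0.5656, 0.2358]), np.float64(21.32)) tyre (array([0.5635, 0.2345]), np.float64(39.97))
side end (array([0.5635, 0.2375]), np.float64(14.94)) washer (array([0.56  , 0.2317]), np.float64(20.36)) tyre (array([0.562, 0.236]), np.float64(21.89))
wrist end (array([0.564 , 0.2392]), np.float64(25.03)) washer (array([0.5651, 0.2394]), np.float64(27.62)) tyre (array([0.5662, 0.2401]), np.float64(38.77))
```

```bash
python3 - <<'E'
from fit import *
ct,cs=cam("top"),cam("side");T=np.array([.5589,-.2683,.2009]);Rm=R.from_quat([9e-4,6.72e-2,.9977,-4e-4],scalar_first=True).as_matrix()
def W(p):return Rm@np.array(p)+T
for n,c in(("t4",ct),("s4",cs)):
  im=cv2.imread(f"pics/{n}.png");h=cv2.cvtColor(im,cv2.COLOR_BGR2HSV);u,v=proj(c,W([-.066,0,-.004]))[0].round().astype(int);print(n,u,v)
  m=((h[...,1]<80)&(h[...,2]<125)&(h[...,2]>40)).astype(np.uint8);k=np.zeros_like(m);k[v-12:v+13,u-12:u+13]=m[v-12:v+13,u-12:u+13]
  N,l,st,ce=cv2.connectedComponentsWithStats(k)
  print([(st[i].tolist(),ce[i].round(2).tolist(),(Rm.T@(onz(c,[ce[i]],.2009+.0168*-1+(.022 if n=="t4" else .014))[0]-T)).round(4).tolist()) for i in range(1,N) if st[i,4]>8])
E
```

```text
t4 403 131
[([392, 119, 13, 25, 81], [397.98, 127.51], [-0.0725, 0.0114, -0.0051]), ([408, 120, 8, 24, 34], [411.65, 132.53], [-0.0644, -0.0201, -0.0051])]
s4 384 198
[([385, 186, 6, 4, 9], [387.89, 187.33], [-0.1234, 0.0424, 0.003]), ([374, 191, 23, 18, 126], [385.56, 200.86], [-0.0658, -0.0065, 0.0029])]
```

>>> step_arm(commands=[18,-4,0,5,0,0,0,18,-4,0,10,0,0,0,18,-4,0,15,0,0,0,18,-4,0,19,0,0,0,18,-4,0,22,0,0,0,18,-4,0,25,0,0,0,18,-4,0,27,0,0,0,18,-4,0,28,0,0,0,18,-4,0,28,0,0,0,18,-4,0,28,0,0,0])

```text
time_s: 9.88
tool_pos: [0.4102, 0.2595, 0.1469]
tcp_rot: [0.0, 0.067, 0.998, 0.0]
contact_force: [0.7, 0.3, -1.4]
opening: 0.02
grasp_force: 59.1
```

```bash
python3 - <<'E'
from fit import *
s=env.state();print({k:np.round(s[k],4) for k in("tool_pos","tcp_rot","contact_force","torque","opening","grasp_force")})
ct,cs=cam("top"),cam("side")
t=env.grab_frame("top");sd=env.grab_frame("side");cv2.imwrite("pics/t6.png",t);cv2.imwrite("pics/s6.png",sd)
Rm=R.from_quat(s["tcp_rot"],scalar_first=True).as_matrix();p=Rm@[-.156,-.001,.015]+s["tool_pos"];print(p)
out=[]
for c,im,o in((ct,t,(155,145)),(cs,sd,(225,140))):
  cr=cv2.resize(im[o[1]:o[1]+75,o[0]:o[0]+50],None,fx=8,fy=8,interpolation=2)
  for P,r,col in((p,.0245,(255,0,0)),((.5645,.2365,.122),.0135,(0,0,255)),((.5645,.2365,.079),.027,(0,0,255))):
    uv=(proj(c,np.c_[P[0]+r*U[:,0],P[1]+r*U[:,1],P[2]+0*th])-o+.5)*8
    for q in uv.astype(int)[::5]: cv2.circle(cr,tuple(map(int,q)),1,col,-1)
  out.append(cr)
cv2.imwrite("pics/v6.png",np.hstack(out))
E
```

```text
{'tool_pos': array([0.4102, 0.2595, 0.1469]), 'tcp_rot': array([0.    , 0.0673, 0.9977, 0.    ]), 'contact_force': array([ 0.7257,  0.3384, -1.4025]), 'torque': array([0.0042, 0.062 , 0.0169]), 'opening': np.float64(0.02), 'grasp_force': np.float64(59.1322)}
[0.5646378  0.23756187 0.13186092]
```

View pics/v6.png

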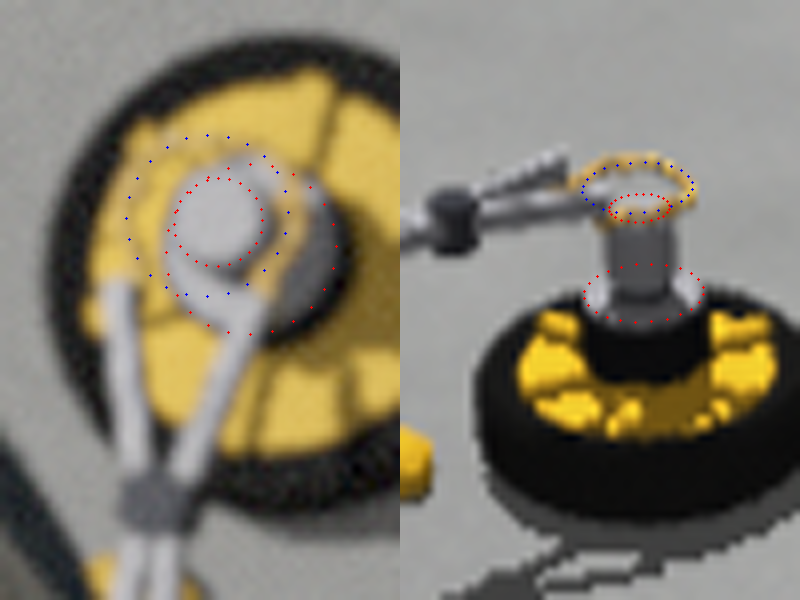

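The ring and axle end line up in both views. In the top crop the axle end is at (219,221). The ring's right arc reaches x≈310 and its left about 118, and extending the pivot–jaw line puts its centre near (216,213). In the side crop the ring centre is at (634,187), just above the axle end at (640,208). I'm descending gently while watching the force.

>>> step_arm(commands=[18,0,0,3,0,0,0,18,0,0,5,0,0,0,18,0,0,7,0,0,0,18,0,0,9,0,0,0,18,0,0,11,0,0,0,18,0,0,13,0,0,0,18,0,0,13,0,0,0])

```text
time_s: 10.57
tool_pos: [0.4099, 0.2593, 0.1334]
tcp_rot: [-0.0, 0.067, 0.998, -0.0]
contact_force: [0.0, -0.1, -1.6]
opening: 0.0203
grasp_force: 59.1
```

>>> step_arm(commands=[18,0,0,2,0,0,0,18,0,0,4,0,0,0,18,0,0,6,0,0,0,18,0,0,8,0,0,0,18,0,0,10,0,0,0,18,0,0,12,0,0,0,18,0,0,12,0,0,0])

```text
time_s: 11.15
tool_pos: [0.4099, 0.2593, 0.1214]
tcp_rot: [-0.0, 0.067, 0.998, -0.0]
contact_force: [-0.3, -0.4, -2.0]
opening: 0.0202
grasp_force: 59.1
```

```bash
python3 - <<'E'
from fit import *
s=env.state();print({k:np.round(s[k],4) for k in("tool_pos","contact_force","torque","opening")})
ct,cs=cam("top"),cam("side");V=[]
for n,c,(x0,y0,x1,y1) in(("top",ct,(150,140,210,195)),("side",cs,(225,140,330,200))):
  im=env.grab_frame(n);cv2.imwrite(f"pics/{n}7.png",im)
  b=cv2.imread(f"pics/{n}0.png");d=np.abs(im.astype(int)-b).sum(2);h=cv2.cvtColor(im,cv2.COLOR_BGR2HSV)
  m=(d>45)&(cv2.inRange(h,(12,70,70),(34,255,255))>0);v,u=np.nonzero(m[y0:y1,x0:x1]);V.append((c,np.c_[u+x0,v+y0]));print(n,len(u),u.min()+x0,u.max()+x0,v.min()+y0,v.max()+y0)
z=s["tool_pos"][2]-.015
def res(p,V):
  r=[]
  for c,uv in V:
    X=onz(c,uv,p[3] if len(p)>3 else z);r.append((np.linalg.norm(X[:,:2]-p[:2],axis=1)-p[2])/np.sqrt(len(uv)))
  return np.concatenate(r)
for n,v in(("top",V[:1]),("side",V[1:]),("both",V)):
  r=least_squares(res,[.5645,.2365,.025]+([z] if n=="both" else []),args=(v,),loss="soft_l1",f_scale=.0005);print(n,r.x.round(4),np.sqrt(2*r.cost).round(4))
E
```

```text
{'tool_pos': array([0.4099, 0.2593, 0.1214]), 'contact_force': array([-0.3036, -0.4387, -1.9567]), 'torque': array([ 0.0503,  0.0834, -0.0023]), 'opening': np.float64(0.0202)}
top 177 170 209 153 194
side 63 244 264 167 193
top [0.5502 0.236  0.0332] 0.0091
side [0.4932 0.1949 0.0792] 0.0087
both [0.5637 0.3182 0.0898 0.0278] 0.016
```

```bash
python3 - <<'E'
from fit import *
cs=cam("side");o=ray(cs,[[0,0]])[0]
def rows(n):
  im=cv2.imread(f"pics/{n}.png");h=cv2.cvtColor(im,cv2.COLOR_BGR2HSV).astype(int)
  b=np.clip((h[...,1]-60)/60.,0,1)*((h[...,0]>10)&(h[...,0]<36))
  for c in(252,254,256,258,260):print(n,c,[(r,round(b[r,c],1)) for r in range(145,186) if b[r,c]>.2])
rows("s6");rows("side7")
a=np.array([.5645,.2365]);d=(o[:2]-a)/np.linalg.norm(o[:2]-a)
for z in(.132,.106,.083):
  print(z,[proj(cs,[*(a+q*d),z])[0].round(1).tolist() for q in(.025,-.025)])
E
```

```text
s6 252 [(159, np.float64(0.4)), (160, np.float64(1.0)), (166, np.float64(1.0)), (167, np.float64(1.0))]
s6 254 [(159, np.float64(0.5)), (160, np.float64(0.9)), (166, np.float64(0.6)), (167, np.float64(0.3))]
s6 256 [(159, np.float64(0.6)), (160, np.float64(1.0)), (166, np.float64(0.6)), (167, np.float64(0.9))]
s6 258 [(160, np.float64(0.9)), (161, np.float64(1.0)), (165, np.float64(1.0)), (166, np.float64(1.0))]
s6 260 [(162, np.float64(1.0)), (163, np.float64(0.9)), (164, np.float64(0.8)), (165, np.float64(1.0))]
side7 252 [(172, np.float64(0.8)), (173, np.float64(1.0)), (174, np.float64(0.7))]
side7 254 [(172, np.float64(1.0)), (173, np.float64(1.0))]
side7 256 [(172, np.float64(1.0)), (173, np.float64(1.0))]
side7 258 [(171, np.float64(1.0)), (172, np.float64(1.0)), (173, np.float64(1.0))]
side7 260 [(168, np.float64(1.0)), (169, np.float64(1.0)), (170, np.float64(0.4)), (171, np.float64(1.0)), (172, np.float64(1.0))]
0.132 [[254.5, 166.3], [254.2, 159.8]]
0.106 [[254.8, 172.8], [254.5, 166.3]]
0.083 [[255.1, 178.5], [254.8, 171.8]]
```

>>> step_arm(commands=[18,0,0,2,0,0,0,18,0,0,5,0,0,0,18,0,0,8,0,0,0,18,0,0,11,0,0,0,18,0,0,14,0,0,0,18,0,0,16,0,0,0,18,0,0,18,0,0,0,18,0,0,20,0,0,0,18,0,0,20,0,0,0])

```text
time_s: 12.0
tool_pos: [0.41, 0.2593, 0.1014]
tcp_rot: [-0.0, 0.067, 0.998, -0.0]
contact_force: [0.0, -0.1, -2.1]
opening: 0.0202
grasp_force: 59.1
```

>>> step_arm(commands=[18,0,0,1,0,0,0,18,0,0,2,0,0,0,18,0,0,3,0,0,0,18,0,0,4,0,0,0,18,0,0,4,0,0,0,18,0,0,4,0,0,0])

```text
time_s: 12.5
tool_pos: [0.4101, 0.2594, 0.0978]
tcp_rot: [-0.0, 0.067, 0.998, -0.0]
contact_force: [-0.3, -0.3, -1.9]
opening: 0.0203
grasp_force: 59.1
```

```bash
python3 - <<'E'
from fit import *
s=env.state();print({k:np.round(s[k],4) for k in("tool_pos","tcp_rot","contact_force","torque","opening","grasp_force")})
im=env.grab_frame("side");cv2.imwrite("pics/side8.png",im);cv2.imwrite("pics/top8.png",env.grab_frame("top"));h=cv2.cvtColor(im,cv2.COLOR_BGR2HSV).astype(int)
b=np.clip((h[...,1]-60)/60.,0,1)*((h[...,0]>10)&(h[...,0]<36))
for c in range(244,268,2):print(c,[(r,round(float(b[r,c]),1)) for r in range(160,186) if b[r,c]>.2])
print(cv2.cvtColor(im,cv2.COLOR_BGR2GRAY)[164:186,255])
E
```

```text
{'tool_pos': array([0.4101, 0.2594, 0.0978]), 'tcp_rot': array([-0.    ,  0.0673,  0.9977, -0.    ]), 'contact_force': array([-0.2604, -0.3073, -1.8758]), 'torque': array([0.0191, 0.0381, 0.0355]), 'opening': np.float64(0.0203), 'grasp_force': np.float64(59.134)}
244 [(175, 0.2), (180, 1.0), (181, 1.0), (182, 1.0), (183, 1.0), (184, 1.0), (185, 1.0)]
246 [(174, 0.9), (175, 1.0), (180, 1.0), (181, 1.0), (182, 1.0), (183, 1.0), (184, 1.0), (185, 1.0)]
248 [(174, 1.0), (175, 1.0), (181, 0.3), (184, 1.0), (185, 1.0)]
250 [(172, 0.4), (173, 0.8), (180, 0.8), (181, 1.0)]
252 [(178, 0.9), (179, 1.0), (180, 1.0), (181, 0.7)]
254 [(178, 1.0), (179, 1.0)]
256 [(178, 1.0), (179, 0.9)]
258 [(177, 1.0), (178, 1.0), (179, 1.0)]
260 [(173, 0.5), (174, 1.0), (175, 0.5), (177, 1.0), (178, 1.0)]
262 [(176, 1.0), (185, 1.0)]
264 [(179, 1.0), (180, 1.0), (181, 1.0), (182, 1.0), (183, 1.0), (184, 1.0), (185, 1.0)]
266 [(179, 1.0), (180, 1.0), (181, 1.0), (182, 1.0), (183, 1.0), (184, 1.0), (185, 1.0)]
[175 180 180 155 110  82  79  78  78  78  78  77  62  40  63  74  75  41
  13  12  12  11]
```

```bash
python3 - <<'E'
from fit import *
ct=cam("top");a=cv2.imread("pics/top8.png").astype(np.float32);b=cv2.imread("pics/top0.png").astype(np.float32)
x=np.array([.991,-.134]);y=np.array([.134,.991]);c=np.array([.565,.2362])
q=np.arange(-.034,.0345,.002)
print((q*1000).astype(int).tolist())
for f in(-.012,-.006,0,.006,.012):
  uv=proj(ct,np.c_[c+f*x+q[:,None]*y,0*q+.085]).astype(np.float32)
  A=cv2.remap(a,uv[:,0].reshape(1,-1),uv[:,1].reshape(1,-1),1)[0];B=cv2.remap(b,uv[:,0].reshape(1,-1),uv[:,1].reshape(1,-1),1)[0]
  print(f,"now R-B",(A[:,2]-A[:,0]).astype(int).tolist());print("   before",(B[:,2]-B[:,0]).astype(int).tolist())
q=np.arange(-.034,.0345,.002)
for l in(-.01,0,.01):
  uv=proj(ct,np.c_[c+l*y+q[:,None]*x,0*q+.085]).astype(np.float32)
  A,B=[cv2.remap(i,uv[:,0].reshape(1,-1),uv[:,1].reshape(1,-1),1)[0] for i in(a,b)]
  print("fore-aft",l,(A[:,2]-A[:,0]).astype(int).tolist(),(B[:,2]-B[:,0]).astype(int).tolist())
E
```

```text
[-34, -32, -30, -27, -25, -23, -21, -19, -17, -15, -13, -11, -9, -7, -5, -3, -1, 0, 2, 4, 6, 8, 10, 12, 14, 16, 18, 20, 22, 24, 26, 28, 30, 32, 34]
-0.012 now R-B [40, 24, 17, 19, 34, 42, 41, 30, 14, 5, 0, -1, 0, -1, -3, -1, 0, 0, 0, 0, 0, 0, -1, -1, -2, 5, 26, 63, 86, 99, 110, 120, 125, 128, 129]
   before [41, 24, 7, -4, 0, 1, 0, -1, -2, 0, 0, 0, 1, 1, 1, 0, 0, 0, 0, 0, 0, 0, -1, 0, 0, -1, -2, -2, 3, 37, 80, 117, 126, 127, 126]
-0.006 now R-B [30, 18, 29, 41, 40, 30, 16, 3, -1, -1, 0, 0, 0, -1, -1, 0, 0, 0, 0, -1, -1, -1, 0, 0, -1, -2, -3, 10, 39, 72, 99, 112, 121, 126, 127]
   before [30, 7, 0, 0, 0, 0, 0, -1, 1, 1, 0, -2, 0, 2, 0, 0, 0, 0, 0, 0, 0, 0, 0, 0, 0, 0, -2, -4, -3, 7, 35, 91, 117, 126, 126]
0 now R-B [39, 26, 35, 45, 46, 36, 24, 12, 4, 0, 0, 0, 1, 0, -1, 1, -2, -2, -1, -1, -1, 0, -1, -1, 0, -1, -3, -3, 1, 22, 65, 98, 117, 126, 128]
   before [31, 15, 5, 1, 0, 0, 1, -1, -1, 0, 0, 2, 1, 0, 0, -1, 0, 0, 0, -1, -1, -1, 0, -1, -2, -1, -1, -2, -2, -1, 30, 76, 112, 126, 126]
0.006 now R-B [48, 35, 38, 49, 58, 57, 46, 30, 13, 1, -1, -1, 0, 0, 0, -1, -1, -1, 0, 0, 0, 0, -1, -1, 
[... 602 characters left out ...]
6, 128] [84, 55, 16, -1, -4, -2, 0, -1, -2, -2, 1, 1, 1, 1, 0, -2, 1, 1, 1, 0, -1, 0, 0, -1, -1, 0, 0, -1, -2, 0, 30, 75, 110, 122, 125]
fore-aft 0 [121, 100, 60, 8, -3, -3, 0, -1, -1, -1, 0, 0, -1, 0, 0, 0, -1, -2, -1, -1, -1, -1, -1, 0, 0, 3, 15, 28, 27, 21, 22, 49, 91, 117, 127] [119, 98, 59, 9, -3, -3, -1, 0, 0, -1, -1, 0, -1, 1, 0, 0, -1, 0, -1, -1, -1, -1, 0, 0, -1, -1, 0, 0, -2, 0, 11, 44, 87, 114, 125]
fore-aft 0.01 [128, 129, 121, 93, 46, 9, -2, -2, -1, -1, -2, -1, 0, 0, 0, 0, -1, -1, -1, -2, -1, 0, -1, -1, -2, -1, -2, -2, 0, 23, 60, 96, 121, 127, 128] [125, 126, 117, 90, 44, 8, -1, -3, -2, -1, -1, -1, 0, 0, 0, -1, 0, 0, -1, 0, 0, 0, 0, 0, 0, 0, -1, -2, 0, 22, 59, 96, 119, 125, 126]
```

The ring is laterally centred to within about 0.5 mm (arcs at −25 and +25 mm) and perhaps 1–2 mm short fore-aft. I'll nudge it 1 mm forward, let it settle, then hand in.

>>> step_arm(commands=[18,-1,0,0,0,0,0,18,-1,0,0,0,0,0,18,-1,0,0,0,0,0,18,-1,0,0,0,0,0,18,-1,0,0,0,0,0,18,-1,0,0,0,0,0])

```text
time_s: 13.1
tool_pos: [0.4111, 0.2593, 0.0978]
tcp_rot: [-0.0, 0.067, 0.998, -0.0]
contact_force: [0.1, 0.7, -1.7]
opening: 0.0202
grasp_force: 59.1
```

```bash
python3 - <<'E'
from plant import env
s=env.state();f=s["contact_force"];print(s["tool_pos"],f,s["opening"],s["grasp_force"])
if abs(f).max()<4: print(env.close_job())
E
```

```text
[0.4111114  0.25929804 0.09780515] [ 0.11953935  0.67415999 -1.7392747 ] 0.020243222794534464 59.13338899612427
the job is handed in; nothing more can be done
None
```

I handed the job in at about 13 s: the pliers are still squeezed in the gripper, holding the spread ring around the axle at the groove (ring height about 83 mm by camera, good to roughly 2 mm), with no contact felt on the way down; no verdict came back.

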